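Lock the slide-staining turntable

ROBOT

A 7-joint arm with a two-finger parallel gripper is mounted at the origin on the work surface. World frame = base frame: x ahead of the robot, y to its left, z up, the work surface at z = 0. Lengths are in m, angles in rad, forces in N, time in s.
With the tool pointing down it reaches from about 0.4 to 0.9 m from the base axis. Payload 5.5 kg.
Tool frame: the origin (TCP) lies at the very end of the fingers, on their centre line; the grasp point (between the pads) lies ctrl.tcp_to_grasp behind it (ctrl.tcp_to_grasp is the distance from the TCP to the grasp point, in m); z points along the fingers, y is the line along which they close (so a half turn about z gives the same grasp; the last joint's range is limited). The gripper opens to 92 mm and grips with 3 to 60 N. Pads are 19 mm wide; open, the fingers measure 130 mm over their backs; the gripper's body (75 mm by 190 mm) begins 47 mm behind the grasp point.
Start: joints at [1.559, 0.501, -0.427, 1.55, 0.221, 1.138, -0.21], TCP at [0.176, -0.626, 0.227] pointing down, gripper open.
Joint ranges: [-2.88, 2.88], [-0.31, 2.03], [-1.54, 1.56], [0.2, 2.42], [-1.41, 4.55], [0.19, 2.02], [-2.57, 2.57]. Speed limits (rad/s): [2.57, 2.57, 3.14, 3.14, 3.14, 3.14, 3.14].

INTERFACE

Orientations are given as a rotation vector (axis times angle).
In Python, from workcell import ctrl, read_camera gives the robot as it stands.
- The arm moves only by the shell command python3 -m handwheel 'ROWS' [OPENING] [FORCE]. ROWS is a JSON object of lists of equal length, an entry for each row: "delta_pos": the shift along the world's x, y, z in m, a list of three; "yaw": the turn about the world's z in degrees. In form: {"delta_pos": [[x, y, z], ...], "yaw": [yaw, ...]}. A call has 1 to 12 rows; each row shifts and turns the commanded pose from where the row before left it; what a row does not reach is not made up. A row lasts 1/10 s, in which the tool goes at most 50 mm and 8.59 degrees, less where a joint would pass 70% of its speed; a pose out of reach is approached as far as the arm can. A call with a gripper value outside its range is refused whole. OPENING is the finger opening in m, from 0 to 0.0918, set as the call begins (- or left out, the last holds). The fingers move at their own pace and stop on an object; FORCE is the grip in N (left out, the last holds). Time passes only in rows, so rows that do not move let the fingers close. It gives the time, the measured TCP pose, the force, the opening and the grip force at its end, in the units of the state.
- ctrl.read_state(): the state, without advancing time (a new reading comes with each control period).
- read_camera(name): name is "scene" or "top"; returns a dict with "img" (420x560x3 uint8, red, green, blue), "camera_matrix" (3x3 intrinsics, pixels), "R" (3x3) and "t" (3): a world point X has camera coordinates R X + t. Camera axes: x right, y down, z forward; pixel columns grow to the right and rows downward; lengths in m; the calibration is good to about 2 mm. A picture is of the moment at which its call begins. There is no depth.
- ctrl.hand_in(): hands the job in; it is judged then, once.
The state is a dict: "t": time; "joint_pos": joint angles; "joint_vel": joint speeds; "effort": joint torques, N m; "tool_pos": TCP position; "orientation": TCP orientation; "ft_force": force on the tool from outside, world axes, zero at the start; "ft_torque": the same for the moment, N m; "gripper_width": finger opening in m; "finger_force": force on a finger pad.
Only numpy, scipy, OpenCV 4.12 (cv2) and the standard library are available. Lean on these libraries where they do the work, as an engineer would, in place of code of your own. Each camera call takes 0.05 s, during which the arm holds its last target. There are 200 camera calls.

TASK

Lock the slide-staining turntable for transport: turn it by its upright black handle until the hole in its tab stands over the hole in the lug of its base, then take the steel lock pin from its holder and push it down through both holes until its collar rests on the tab. Let go of the pin and leave the bottle, the wooden slide box and the steel bowl where they stand.

Things in the scene. Friction and masses are not known exactly. Their poses are not given: they have to be found in the camera images.
- base: Fixed round grey base of the turntable, 156 mm diameter, 36 mm high, with a steel lug 46 mm wide sticking out along the base's +x axis to 126 mm from the centre, 20 to 40 mm above the bench. In the lug is a vertical through hole of 21 mm diameter, free space below. Origin: on the turning axis at bench height; z up. It cannot be moved.
- hub (a point): Point on the vertical turning axis, 54 mm above the bench, at the upper face of the turntable: a white disc of 170 mm diameter, 12 mm thick, 42 to 54 mm above the bench. On it are fixed two closed glass jars with grey lids (42 mm diameter, tops 108 mm above the bench), 60 mm from the axis, 75 degrees to either side of the tab. A low steel cap on the axis reaches 64 mm.
- lug_hole (a point): Centre of the mouth of the hole in the base lug, on the lug's upper face, 40 mm above the bench, 100 mm from the turning axis. When the pin is home its collar rests on the tab and its tip is 6 mm above the bench, 34 mm below this point.
- rotor (a joint): Angle of the turntable on its base, rad: 0 when the tab's hole is exactly over the lug's hole, positive when turned counter-clockwise seen from above; limits -0.5 and 1.7, starts between 0.45 and 1.25. Light friction (a few newtons at the handle), no spring, no detent: it stays where it is left.
- tab_hole (a point): Centre of the mouth of the 21 mm vertical through hole in the turntable's tab, on the tab's upper face, 54 mm above the bench, 100 mm from the turning axis. The tab is 46 mm wide, 12 mm thick and reaches 123 mm from the axis; it passes 2 mm above the lug. Its x axis points outward from the turning axis.
- handle (a point): Top end, on the axis, of the upright round black handle fixed on the turntable: 18 mm diameter, 50 mm tall, from 54 to 104 mm above the bench, 65 mm from the turning axis, straight across the axis from the tab. Being round, it lets a gripper keep its own yaw while moving it round.
- pin: Loose steel lock pin, 90 mm long, 84 to 156 g. Origin at the tip (lower end), z towards its head. From the tip: a 12 mm taper from 8 to 16 mm diameter, 16 mm shank up to 48 mm, collar of 32 mm diameter from 48 to 54 mm, round grip head of 22 mm diameter from 54 to 90 mm. It starts upright in the holder, collar on the holder's top, tip at bench height.
- holder: White block, 75 x 75 x 48 mm, fixed on the bench, with a 21 mm vertical through hole in its middle in which the pin starts. Origin at the centre of its underside.
- bottle: Bystander: loose amber bottle, 60 mm diameter, 120 mm tall, upright. Origin at the centre of its underside.
- slide_box: Bystander: loose closed wooden slide box, 85 x 110 x 35 mm. Origin at the centre of its underside.
- bowl: Bystander: loose steel bowl, 110 mm rim diameter, 40 mm high. Origin at the centre of its underside.
There are look-alikes about, which are no part of the job. Of the things that look like the pin, take the one that is nearest to the robot's base at the start.

How it is judged:
At the end, for the whole second after the job is handed in: The pin stands upright (within 0.12 rad) through both holes and at rest: its tip is 30 to 38 mm below the lug's upper face (collar within 4 mm of the tab) and within 6 mm of the lug hole's axis, the tab's hole is within 7 mm of the lug's hole, the turntable is still (z of pin in the frame of lug_hole between -0.038 and -0.03 m and horizontal distance between pin and lug_hole below 0.006 m and horizontal distance between tab_hole and lug_hole below 0.007 m and angle between pin's own z axis and vertical below 0.12 rad and linear speed of pin below 0.02 m/s and velocity of joint rotor between -0.05 and 0.05 rad/s); the robot touches nothing.
It fails at once if the bottle is displaced by more than 30 mm or tipped (distance of bottle from where it was at the start of the episode above 0.03 m or angle between bottle's own z axis and vertical above 0.4 rad).
It fails at once if the slide box is displaced by more than 30 mm or tipped (distance of slide_box from where it was at the start of the episode above 0.03 m or angle between slide_box's own z axis and vertical above 0.4 rad).
It fails at once if the bowl is displaced by more than 30 mm or tipped (distance of bowl from where it was at the start of the episode above 0.03 m or angle between bowl's own z axis and vertical above 0.4 rad).
It also fails if it takes over 54 s, if anything falls off the work surface, if the arm or the gripper's body presses on something with over 40 N, if the wrist force passes 120 N, or if a joint passes its speed limit or range.

## Working session

There is one attempt and no reset: what is moved stays moved. The work goes in short steps, Python scripts to look and compute and a shell command to move; the robot and the scene stay as the last step left them, time stands still between calls to the robot, and variables do not carry over. Pictures are saved under pics/ and viewed, at most 10 in all, crops included, and the job is handed in when it is done.

```bash
mkdir -p pics; python3 - <<'E'
from workcell import ctrl, read_camera
import cv2,numpy as np
for n in("top","scene"):
    d=read_camera(n); cv2.imwrite(f"pics/{n}0.png",d["img"][:,:,::-1]); print(n,d["camera_matrix"].round(1).tolist(),d["R"].round(3).tolist(),d["t"].round(3).tolist(), (-d["R"].T@d["t"]).round(3))
s=ctrl.read_state();print(s["t"],s["tool_pos"],s["orientation"],s["gripper_width"],ctrl.tcp_to_grasp)
E
ls
```

```text
top [[489.2, 0.0, 280.5], [0.0, 489.2, 210.6], [0.0, 0.0, 1.0]] [[0.014, -1.0, -0.006], [-0.99, -0.013, -0.139], [0.139, 0.008, -0.99]] [0.007, 0.556, 1.408] [0.356 0.003 1.472]
scene [[439.7, 0.0, 272.2], [0.0, 439.7, 211.1], [0.0, 0.0, 1.0]] [[0.737, 0.676, 0.01], [0.416, -0.442, -0.795], [-0.533, 0.59, -0.607]] [-0.389, -0.163, 1.583] [ 1.198 -0.743  0.835]
0.1 [ 0.17615509 -0.62501459  0.22578267] [-3.11024419e+00 -4.30129214e-01  3.26978875e-04] 0.0920960671183612 0.0188
pics
```

View pics/top0.png

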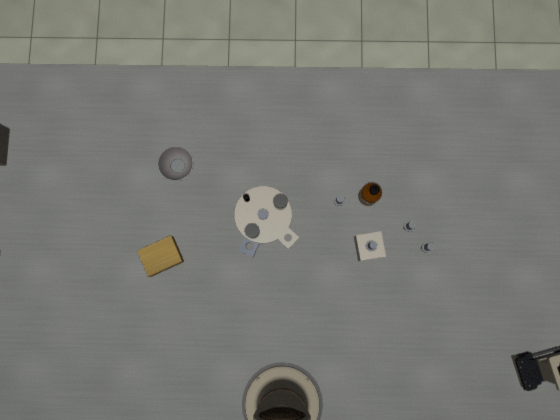

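View pics/scene0.png

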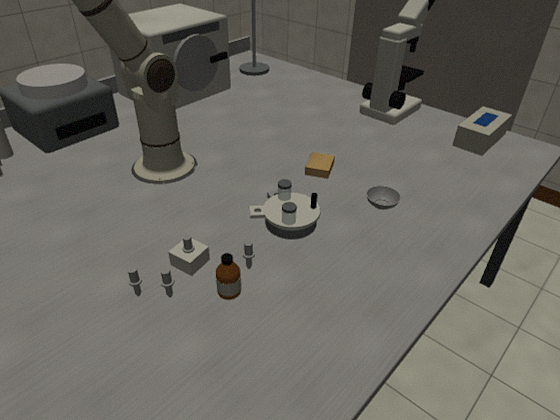

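In the top picture, pin look-alikes stand at (372,245) in the white holder, (340,200), (410,226) and (428,247). The robot base is at about (281,400), so the one in the holder is nearest and fits the description. I'll confirm that in an enlarged crop and measure.

```bash
cat > h.py <<'E'
import numpy as np,cv2
from workcell import ctrl, read_camera
def ray(d,uv,z):
    K,R,t=d["camera_matrix"],d["R"],d["t"]
    c=-R.T@t; v=R.T@np.linalg.solve(K,[uv[0],uv[1],1.]); return (c+v*(z-c[2])/v[2])
def proj(d,X):
    p=d["camera_matrix"]@(d["R"]@np.asarray(X,float)+d["t"]); return p[:2]/p[2]
def blobs(mask,amin=10):
    n,l,s,c=cv2.connectedComponentsWithStats(mask.astype(np.uint8)); return [(c[i].round(1).tolist(),s[i].tolist()) for i in range(1,n) if s[i][4]>=amin]
E
python3 - <<'E'
from h import *
d=read_camera("top");im=d["img"]
c=cv2.resize(im[160:280,225:445][:,:,::-1],None,fx=3.6,fy=3.6,interpolation=cv2.INTER_CUBIC);cv2.imwrite("pics/c1.png",cv2.convertScaleAbs(c,alpha=1.5))
g=im[150:280,130:445].astype(int); lo=g.min(2); 
white=lo>120
for b in blobs(white,50):print("white",b)
dark=g.max(2)<30
for b in blobs(dark,5):print("dark",b)
for u in [(263,214),(288,237.5),(250,246),(246.5,198),(372,245),(340,200),(410,226),(428,247)]: print(u,im[u[1].__int__(),u[0].__int__()])
E
```

```text
white ([15.5, 26.9], [0, 14, 37, 27, 491])
white ([206.1, 32.9], [185, 15, 47, 49, 768])
white ([129.9, 59.0], [89, 16, 85, 86, 3136])
white ([296.7, 29.8], [279, 18, 36, 26, 437])
white ([30.7, 50.0], [23, 42, 15, 15, 66])
white ([70.7, 68.7], [56, 65, 34, 9, 101])
white ([240.9, 91.5], [223, 67, 38, 45, 810])
white ([40.6, 80.2], [26, 72, 33, 15, 157])
white ([6.5, 120.5], [0, 107, 17, 23, 226])
white ([105.5, 120.7], [85, 108, 49, 22, 530])
white ([201.8, 121.5], [182, 111, 44, 19, 467])
white ([297.7, 122.7], [280, 112, 35, 18, 345])
dark ([243.9, 39.2], [240, 35, 9, 10, 71])
dark ([116.0, 47.2], [114, 45, 5, 6, 21])
(263, 214) [118 123 132]
(288, 237.5) [123 124 122]
(250, 246) [121 122 117]
(246.5, 198) [26 27 29]
(372, 245) [123 127 133]
(340, 200) [118 124 129]
(410, 226) [116 119 123]
(428, 247) [115 118 123]
```

View pics/c1.png

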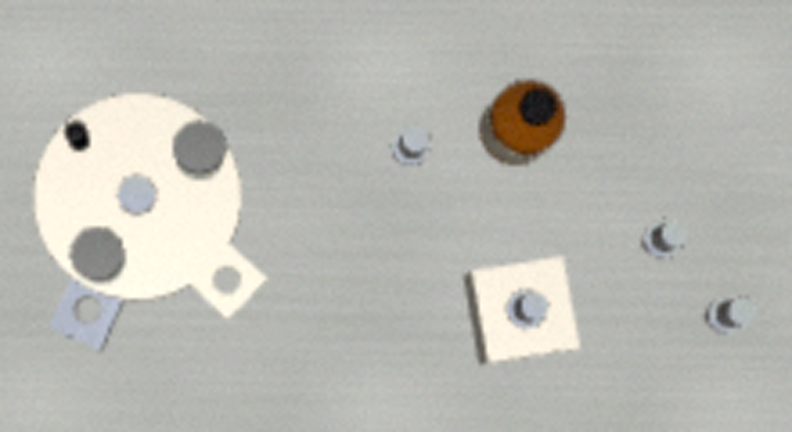

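The crop confirms it: the pin at crop (528,307) stands in the white holder, and the other three stand on bare bench. Tab hole is at crop (227,280), lug hole (88,310), handle top about (77,130), cap (137,194). Next I refine and convert to metres.

```bash
python3 - <<'E'
from h import *
ims=[];d=read_camera("top");ims=np.mean([d["img"].astype(float)]+[read_camera("top")["img"] for _ in range(3)],0)
warm=(ims[:,:,0]-ims[:,:,2]>8)&(ims.min(2)>125)
warm[:150]=0;warm[280:]=0;warm[:,:225]=0;warm[:,400:]=0
m=cv2.morphologyEx(warm.astype(np.uint8),cv2.MORPH_OPEN,np.ones((2,2)))
cs,h=cv2.findContours(m,cv2.RETR_CCOMP,cv2.CHAIN_APPROX_NONE)
for c,hh in zip(cs,h[0]):
    if len(c)<8: continue
    M=cv2.moments(c);
    if M["m00"]<8: continue
    print("hole" if hh[3]>=0 else "outer",M["m00"],round(M["m10"]/M["m00"],2),round(M["m01"]/M["m00"],2),cv2.minAreaRect(c))
f=lambda x,y:((x+.5)/3.6-.5+225,(y+.5)/3.6-.5+160)
for n,p,z in[("cap",(137,194),.064),("tab",(227,280),.054),("lug",(88,310),.04),("handle",(77,127),.104),("pinhead",(534,306),.09),("holder",(524,309),.048)]: print(n,np.round(f(*p),1),ray(d,f(*p),z).round(4))
cv2.imwrite("pics/s.png",0*ims)
e=read_camera("scene")["img"]
c=cv2.resize(e[165:300,120:335][:,:,::-1],None,fx=3.6,fy=3.6,interpolation=cv2.INTER_CUBIC);cv2.imwrite("pics/c2.png",cv2.convertScaleAbs(c,alpha=1.4))
E
```

```text
outer 624.5 371.73 246.39 ((371.74798583984375, 246.36402893066406), (26.564491271972656, 25.670063018798828), 79.69515228271484)
hole 118.5 372.02 246.27 ((372.0000305175781, 246.50003051757812), (12.020814895629883, 12.020814895629883), 45.0)
outer 2220.5 266.03 217.37 ((268.70892333984375, 215.93014526367188), (67.39813232421875, 56.710060119628906), 10.12467098236084)
hole 50.0 288.61 238.05 ((288.5000305175781, 238.00003051757812), (7.77817440032959, 7.77817440032959), 45.0)
hole 111.0 263.59 214.71 ((263.5, 215.00001525878906), (12.020814895629883, 12.020814895629883), 45.0)
cap [262.7 213.5] [0.5434 0.0662 0.064 ]
tab [287.7 237.4] [ 0.4757 -0.0073  0.054 ]
lug [249.1 245.8] [0.451  0.1054 0.04  ]
handle [246.  194.9] [0.5908 0.1127 0.104 ]
pinhead [373.  244.6] [ 0.4554 -0.2479  0.09  ]
holder [370.2 245.5] [ 0.4559 -0.2474  0.048 ][ WARN:0@3.180] global loadsave.cpp:1063 imwrite_ Unsupported depth image for selected encoder is fallbacked to CV_8U.
```

View pics/c2.png

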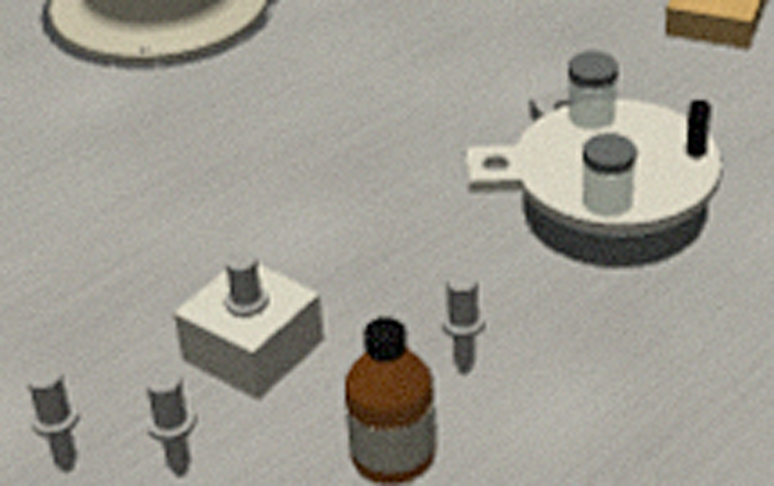

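The scene view agrees: the wanted pin is in the holder at crop (245,285), and the handle at (698,128) is clear of the jars. One refined measurement of the turntable comes next.

```bash
python3 - <<'E'
from h import *
from scipy.optimize import least_squares
d=read_camera("top");A=np.mean([d["img"].astype(float)]+[read_camera("top")["img"] for _ in range(5)],0)
warm=((A[:,:,0]-A[:,:,2]>8)&(A.min(2)>125)).astype(np.uint8)
warm[:150]=0;warm[280:]=0;warm[:,:225]=0;warm[:,400:]=0
cs,h=cv2.findContours(warm,cv2.RETR_CCOMP,cv2.CHAIN_APPROX_NONE)
for c,hh in zip(cs,h[0]):
    M=cv2.moments(c)
    if M["m00"]<25: continue
    u=(M["m10"]/M["m00"],M["m01"]/M["m00"])
    print("hole" if hh[3]>=0 else "outer",M["m00"],np.round(u,2),ray(d,u,.054).round(4),ray(d,u,.048).round(4))
    if hh[3]<0 and M["m00"]>1500:
        P=np.array([ray(d,p,.054)[:2] for p in c[:,0].astype(float)])
        r=least_squares(lambda q:np.hypot(*(P-q[:2]).T)-q[2],[.543,.066,.085],loss="soft_l1",f_scale=.002);print("disc fit",r.x)
blue=A[:,:,2]-A[:,:,0]
m=(blue>4).astype(np.uint8)
for b in blobs(m[160:270,230:440],8):print("blue",[b[0][0]+230,b[0][1]+160],b[1])
blk=(A.max(2)<40)[170:215,230:260]; 
for b in blobs(blk,5):print("blk",[b[0][0]+230,b[0][1]+170],b[1])
print(blue[236:258,238:262].round().astype(int))
E
```

```text
outer 624.5 [370.73 245.39] [ 0.4558 -0.2479  0.054 ] [ 0.4562 -0.2489  0.048 ]
hole 117.5 [371.03 245.32] [ 0.456  -0.2488  0.054 ] [ 0.4564 -0.2498  0.048 ]
outer 2450.5 [263.8  217.62] [0.5327 0.0632 0.054 ] [0.5335 0.0635 0.048 ]
disc fit [0.54189813 0.0665171  0.08271245]
hole 50.0 [287.61 237.05] [ 0.4768 -0.007   0.054 ] [ 0.4773 -0.0071  0.048 ]
hole 220.5 [251.77 230.26] [0.4952 0.0976 0.054 ] [0.4958 0.098  0.048 ]
hole 111.0 [262.59 213.71] [0.5442 0.0669 0.054 ] [0.545  0.0672 0.048 ]
blue [338.9, 200.2] [104, 35, 10, 11, 63]
blue [262.6, 213.8] [28, 50, 10, 9, 71]
blue [411.4, 225.3] [179, 63, 7, 5, 23]
blue [406.2, 227.9] [174, 64, 8, 7, 18]
blue [248.2, 247.5] [9, 78, 20, 19, 188]
blue [371.4, 245.8] [136, 82, 11, 9, 61]
blue [424.0, 248.8] [192, 84, 7, 9, 20]
blue [429.8, 246.9] [197, 84, 7, 6, 23]
blk [246.1, 197.4] [14, 25, 5, 6, 27]
[[ -3  -2  -2  -3  -4  -4  -8 -14 -14 -10  -3  -3  -2  -2  -1  -1  -1   0
   -3  -6 -12 -15 -15 -15]
 [ -2  -2  -2  -2  -3  -1   4   1 -12 -13 -10  -8  -4  -3  -2  -2  -2  -4
   -8 -11 -14 -16 -15 -15]
 [ -2  -2  -2  -2  -2   0  10  12 
[... 1286 characters left out ...]
 4  10  13  14  14  15  14  16  16  16  15  15  14  15  15  15   4
   -2  -2  -2  -2  -2  -2]
 [ -2  -1   1   5  10  13  14  13  14  15  16  16  15  15  16  15  13   1
   -2  -2  -3  -3  -1  -2]
 [ -2  -2  -2  -2   0   2   6  10  13  14  15  15  15  15  15  14   7  -1
   -2  -2  -3  -2  -2  -2]
 [ -1  -2  -2  -3  -3  -2  -2   0   5  10  12  15  14  15  15  14   2  -3
   -2  -2  -2  -2  -1  -2]
 [ -2  -2  -3  -3  -3  -2  -2  -2  -2   0   4  10  13  14  14  11  -2  -1
   -2  -2  -2  -1  -2  -2]
 [ -2  -2  -2  -2  -2  -2  -3  -3  -3  -3   0   1   4  10  13   4  -2  -3
   -2  -2  -2  -2  -3  -3]
 [ -2  -2  -2  -2  -2  -2  -2  -2  -3  -2  -2  -2  -1   1   1  -1  -2  -3
   -2  -2  -2  -3  -3  -2]]
```

Results: hub (0.5435, 0.0665), lug hole (0.4515, 0.1055) at bearing 156.8°, tab at bearing 228.2°. So the rotor is at about +1.247 rad, and the handle at (0.587, 0.115) must go clockwise 71.4° to (0.603, 0.041). The pin is at about (0.456, -0.249). I move above the handle now.

```bash
python3 -m handwheel '{"delta_pos":[[0.017,0.031,0],[0.017,0.031,0],[0.017,0.031,0],[0.017,0.031,0],[0.017,0.031,0],[0.017,0.031,0],[0.017,0.031,0],[0.017,0.031,0],[0.017,0.031,0],[0.017,0.031,0],[0.017,0.031,0],[0.017,0.031,0]],"yaw":[0,0,0,0,0,0,0,0,0,0,0,0]}' 0.06 10
python3 -m handwheel '{"delta_pos":[[0.017,0.031,0],[0.017,0.031,0],[0.017,0.031,0],[0.017,0.031,0],[0.017,0.031,0],[0.017,0.031,0],[0.017,0.031,0],[0.017,0.031,0],[0.017,0.031,0],[0.017,0.031,0],[0.017,0.031,0],[0,0,0]],"yaw":[0,0,0,0,0,0,0,0,0,0,0,0]}'
```

```text
t: 1.9
tool_pos: [0.381, -0.2524, 0.2271]
orientation: [3.111, 0.43, 0.001]
ft_force: [-0.4, 0.6, 0.2]
gripper_width: 0.0598
finger_force: 0.0
t: 3.1
tool_pos: [0.5686, 0.0937, 0.2274]
orientation: [-3.106, -0.44, -0.004]
ft_force: [-0.9, 0.4, 0.3]
gripper_width: 0.0604
finger_force: 0.0
```

```bash
python3 -m handwheel '{"delta_pos":[[0.018,0.021,-0.02],[0,0,-0.04],[0,0,-0.04],[0,0,-0.04],[0,0,-0.02],[0,0,0],[0,0,0],[0,0,0],[0,0,0],[0,0,0]],"yaw":[0,0,0,0,0,0,0,0,0,0]}' 0.06
python3 -m handwheel '{"delta_pos":[[0,0,0],[0,0,0],[0,0,0],[0,0,0],[0,0,0],[0,0,0]],"yaw":[0,0,0,0,0,0]}' 0.005 6
```

```text
t: 4.1
tool_pos: [0.5864, 0.1084, 0.0681]
orientation: [3.112, 0.43, 0.004]
ft_force: [-0.5, -0.4, -1.0]
gripper_width: 0.0601
finger_force: 0.0
t: 4.7
tool_pos: [0.5856, 0.1097, 0.0668]
orientation: [-3.11, -0.431, -0.002]
ft_force: [1.0, 1.1, -3.0]
gripper_width: 0.0177
finger_force: 6.0
```

```bash
python3 -m handwheel '{"delta_pos":[[0.0041,-0.0047,0],[0.0036,-0.0052,0],[0.0031,-0.0054,0],[0.0026,-0.0058,0],[0.002,-0.0059,0],[0.0014,-0.0062,0],[0.0008,-0.0062,0],[0.0002,-0.0063,0],[-0.0004,-0.0063,0],[-0.001,-0.0062,0],[-0.0016,-0.0061,0],[-0.0022,-0.006,0]],"yaw":[0,0,0,0,0,0,0,0,0,0,0,0]}'
python3 -m handwheel '{"delta_pos":[[0,0,0],[0,0,0],[0,0,0]],"yaw":[0,0,0]}'
cat > look.py <<'E'
import sys
from h import *
d=read_camera("top");A=np.mean([d["img"].astype(float)]+[read_camera("top")["img"] for _ in range(3)],0)
cv2.imwrite(f"pics/{sys.argv[1]}.png",cv2.convertScaleAbs(cv2.resize(A[160:280,225:425][:,:,::-1],None,fx=4,fy=4,interpolation=cv2.INTER_CUBIC),alpha=1.5))
warm=((A[:,:,0]-A[:,:,2]>8)&(A.min(2)>125)).astype(np.uint8)
warm[:150]=0;warm[280:]=0;warm[:,:225]=0;warm[:,330:]=0
cs,h=cv2.findContours(warm,cv2.RETR_CCOMP,cv2.CHAIN_APPROX_NONE)
for c,hh in zip(cs,h[0]):
    M=cv2.moments(c)
    if hh[3]<0 or M["m00"]<15: continue
    u=(M["m10"]/M["m00"],M["m01"]/M["m00"]);p=ray(d,u,.054)
    print(M["m00"],np.round(u,2),p.round(4),"bearing",np.degrees(np.arctan2(p[1]-.0665,p[0]-.5435)).round(1))
E
python3 look.py p3
```

```text
t: 5.9
tool_pos: [0.5976, 0.0375, 0.0666]
orientation: [3.112, 0.43, -0.001]
ft_force: [1.5, 2.8, 0.6]
gripper_width: 0.0179
finger_force: 6.0
t: 6.2
tool_pos: [0.5974, 0.0366, 0.0665]
orientation: [3.11, 0.429, -0.002]
ft_force: [-1.7, -2.3, 3.1]
gripper_width: 0.0178
finger_force: 6.0
52.0 [248.5  245.04] [0.4521 0.1061 0.054 ] bearing 156.6
107.0 [262.66 213.5 ] [0.5449 0.0668 0.054 ] bearing 11.0
```

View pics/p3.png

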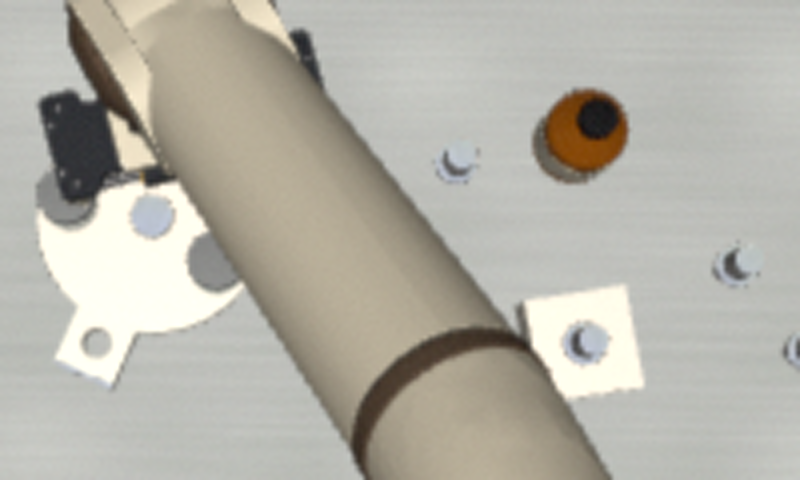

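Tab hole is at crop (96,343), which is pixel (248.5,245.0), bearing 156.6°. It covers the lug (156.8°), so the table is aligned. Now I release it and go to the pin.

```bash
python3 -m handwheel '{"delta_pos":[[0,0,0],[0,0,0],[0,0,0],[0,0,0.02],[0,0,0.04],[0,0,0.04],[0,0,0.04]],"yaw":[0,0,0,0,0,0,0]}' 0.05
python3 -m handwheel '{"delta_pos":[[-0.0142,-0.0286,0],[-0.0142,-0.0286,0],[-0.0142,-0.0286,0],[-0.0142,-0.0286,0],[-0.0142,-0.0286,0],[-0.0142,-0.0286,0],[-0.0142,-0.0286,0],[-0.0142,-0.0286,0],[-0.0142,-0.0286,0],[-0.0142,-0.0286,0],[0,0,0],[0,0,0]],"yaw":[0,0,0,0,0,0,0,0,0,0,0,0]}'
python3 look.py p4
```

```text
t: 7.1
tool_pos: [0.5978, 0.0387, 0.208]
orientation: [-3.111, -0.432, 0.0]
ft_force: [0.7, -0.4, -0.3]
gripper_width: 0.0501
finger_force: 0.0
t: 8.3
tool_pos: [0.4558, -0.2482, 0.2067]
orientation: [-3.112, -0.428, -0.001]
ft_force: [0.2, 0.9, 0.3]
gripper_width: 0.05
finger_force: 0.0
52.5 [248.8  245.09] [0.4519 0.1052 0.054 ] bearing 157.1
211.0 [278.81 224.65] [0.5126 0.0191 0.054 ] bearing -123.0
109.0 [262.7  213.56] [0.5447 0.0666 0.054 ] bearing 5.8
```

```bash
python3 -m handwheel '{"delta_pos":[[0,0,-0.04],[0,0,-0.04],[0,0,-0.03],[0,0,-0.02],[0,0,-0.018],[0,0,0],[0,0,0]],"yaw":[0,0,0,0,0,0,0]}'
python3 -m handwheel '{"delta_pos":[[0,0,0],[0,0,0],[0,0,0],[0,0,0],[0,0,0],[0,0,0]],"yaw":[0,0,0,0,0,0]}' 0.01 25
```

```text
t: 9.2
tool_pos: [0.4566, -0.2469, 0.0589]
orientation: [-3.111, -0.433, -0.0]
ft_force: [0.4, -0.3, -0.3]
gripper_width: 0.0504
finger_force: 0.0
t: 9.8
tool_pos: [0.4567, -0.2491, 0.0594]
orientation: [3.11, 0.429, 0.002]
ft_force: [0.7, -3.0, 3.9]
gripper_width: 0.0204
finger_force: 25.0
```

```bash
python3 -m handwheel '{"delta_pos":[[0,0,0.01],[0,0,0.02],[0,0,0.03],[0,0,0.03],[0,0,0],[0,0,0]],"yaw":[0,0,0,0,0,0]}'
python3 - <<'E'
from h import *
d=read_camera("scene");s=ctrl.read_state();p=np.array(s["tool_pos"]);print(p,s["gripper_width"],s["ft_force"])
for dz in(-.058,0,.03):print(dz,proj(d,p+[0,0,dz]).round(1))
u,v=proj(d,p-[0,0,.03]).round().astype(int)
cv2.imwrite("pics/p5.png",cv2.convertScaleAbs(cv2.resize(d["img"][v-50:v+50,u-65:u+65][:,:,::-1],None,fx=6,fy=6,interpolation=cv2.INTER_CUBIC),alpha=1.5));print(u,v)
E
```

```text
t: 10.4
tool_pos: [0.4557, -0.2476, 0.1489]
orientation: [3.112, 0.43, -0.0]
ft_force: [-0.8, 0.8, -1.5]
gripper_width: 0.0208
finger_force: 25.0
[ 0.45497995 -0.24738142  0.14796919] 0.020635540989591073 [-1.63388017e-03  5.51854665e-01 -1.67566900e+00]
-0.058 [187.5 235.7]
0 [185.  218.2]
0.03 [183.7 208.7]
186 227
```

View pics/p5.png

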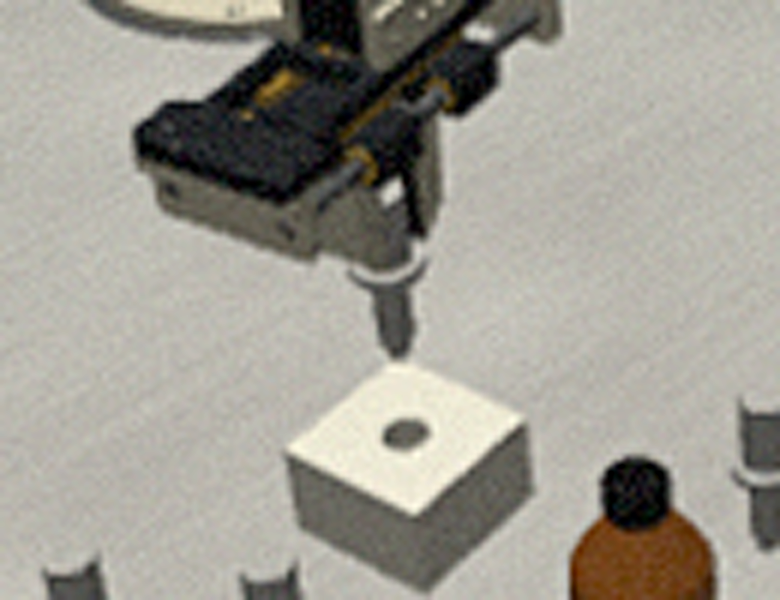

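Tip seen at crop (398,355), full-image (187.3,236.2), against a prediction of (187.5,235.7) from the TCP. The pin hangs upright and centred, clear of the holder. Now I carry it over the holes.

```bash
python3 -m handwheel '{"delta_pos":[[-0.0004,0.02,0],[-0.0004,0.036,0],[-0.0004,0.036,0],[-0.0004,0.036,0],[-0.0004,0.036,0],[-0.0004,0.036,0],[-0.0004,0.036,0],[-0.0004,0.036,0],[-0.0004,0.036,0],[-0.0004,0.0305,0],[0,0.015,0],[0,0,0]],"yaw":[0,0,0,0,0,0,0,0,0,0,0,0]}'
python3 -m handwheel '{"delta_pos":[[0,0,-0.01],[0,0,-0.01],[0,0,0],[0,0,0]],"yaw":[0,0,0,0]}'
python3 - <<'E'
from h import *
d=read_camera("scene");P=[]
for _ in range(6):
    A=read_camera("scene")["img"]; P.append(ctrl.read_state()["tool_pos"])
p=np.mean(P,0);print(p)
for n,q in(("tip",p-[0,0,.058]),("hole tabtop nominal",[.4517,.1058,.054])):print(n,proj(d,q).round(1))
u,v=proj(d,p-[0,0,.05]).round().astype(int);print(u-65,v-50)
cv2.imwrite("pics/p6.png",cv2.convertScaleAbs(cv2.resize(A[v-50:v+50,u-65:u+65][:,:,::-1],None,fx=6,fy=6,interpolation=cv2.INTER_CUBIC),alpha=1.5))
E
```

```text
t: 11.65
tool_pos: [0.4504, 0.1084, 0.1476]
orientation: [-3.109, -0.438, 0.004]
ft_force: [-0.7, -0.5, -0.7]
gripper_width: 0.0208
finger_force: 25.0
t: 12.05
tool_pos: [0.4514, 0.1046, 0.1279]
orientation: [-3.112, -0.428, 0.003]
ft_force: [0.0, -0.0, -1.1]
gripper_width: 0.0208
finger_force: 25.0
[0.45227738 0.10537913 0.12893773]
tip [277.6 185.9]
hole tabtop nominal [277.4 190.3]
213 134
```

View pics/p6.png

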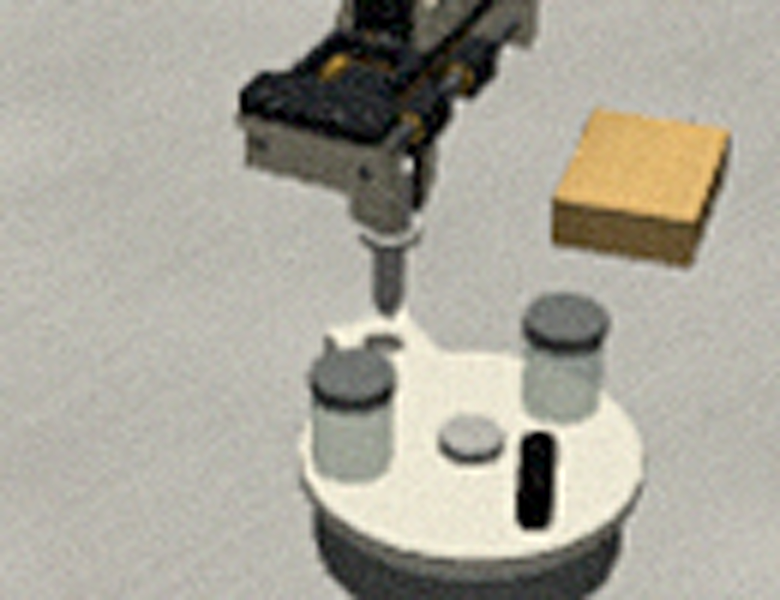

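Tip is at crop (390,315) and the hole at (383,342), so the tip is right over the hole with perhaps 1–2 mm excess to the right. I make a small correction and lower it while watching the force.

```bash
python3 -m handwheel '{"delta_pos":[[-0.0008,-0.0005,-0.006],[0,0,-0.006],[0,0,-0.005],[0,0,-0.005],[0,0,0],[0,0,0]],"yaw":[0,0,0,0,0,0]}'
python3 -m handwheel '{"delta_pos":[[0,0,-0.004],[0,0,-0.004],[0,0,-0.004],[0,0,0],[0,0,0]],"yaw":[0,0,0,0,0]}'
```

```text
t: 13.0
tool_pos: [0.4511, 0.1052, 0.1065]
orientation: [-3.112, -0.431, 0.001]
ft_force: [0.1, -0.2, -1.5]
gripper_width: 0.0207
finger_force: 25.0
t: 13.5
tool_pos: [0.4512, 0.1047, 0.0945]
orientation: [3.112, 0.43, -0.0]
ft_force: [1.2, -1.1, -2.6]
gripper_width: 0.0208
finger_force: 25.0
```

```bash
python3 -m handwheel '{"delta_pos":[[0,0,-0.004],[0,0,-0.004],[0,0,-0.004],[0,0,-0.003],[0,0,0],[0,0,0]],"yaw":[0,0,0,0,0,0]}'
python3 -m handwheel '{"delta_pos":[[0,0,-0.004],[0,0,-0.004],[0,0,-0.003],[0,0,-0.002],[0,0,0],[0,0,0]],"yaw":[0,0,0,0,0,0]}'
```

```text
t: 14.1
tool_pos: [0.4512, 0.1049, 0.0795]
orientation: [3.112, 0.43, -0.0]
ft_force: [1.9, -1.9, -3.2]
gripper_width: 0.0208
finger_force: 25.0
t: 14.7
tool_pos: [0.4511, 0.105, 0.0665]
orientation: [-3.112, -0.43, 0.0]
ft_force: [1.8, -1.9, -2.4]
gripper_width: 0.0206
finger_force: 25.0
```

```bash
python3 -m handwheel '{"delta_pos":[[0,0,-0.001],[0,0,-0.001],[0,0,0],[0,0,0]],"yaw":[0,0,0,0]}'
```

```text
t: 15.1
tool_pos: [0.4516, 0.1054, 0.0653]
orientation: [3.112, 0.431, 0.001]
ft_force: [0.6, -1.7, 5.9]
gripper_width: 0.021
finger_force: 25.0
```

Force has turned upward (+8 N), so the collar is seated. I release and retreat straight up, then sideways.

```bash
python3 -m handwheel '{"delta_pos":[[0,0,0],[0,0,0],[0,0,0],[0,0,0],[0,0,0],[0,0,0.02],[0,0,0.03],[0,0,0.04],[0,0,0.04]],"yaw":[0,0,0,0,0,0,0,0,0]}' 0.05
python3 -m handwheel '{"delta_pos":[[0,-0.03,0.02],[0,-0.035,0],[0,-0.035,0],[0,-0.035,0],[0,-0.035,0],[0,-0.035,0],[0,-0.035,0],[0,-0.035,0],[0,0,0],[0,0,0]],"yaw":[0,0,0,0,0,0,0,0,0,0]}'
python3 - <<'E'
from h import *
d=read_camera("scene");t=read_camera("top")
a=cv2.resize(d["img"][140:240,220:350][:,:,::-1],(520,400),interpolation=cv2.INTER_CUBIC)
b=cv2.resize(t["img"][180:260,225:281][:,:,::-1],(280,400),interpolation=cv2.INTER_CUBIC)
cv2.imwrite("pics/p7.png",cv2.convertScaleAbs(np.hstack([a,b]),alpha=1.5))
q=[.4517,.1058,0]
for z in(.054,.06,.096):print(z,((proj(d,np.add(q,[0,0,z]))-[220,140])*4).round(),((proj(t,np.add(q,[0,0,z]))-[225,180])*5).round()+[520,0])
E
```

```text
t: 16.0
tool_pos: [0.4504, 0.1053, 0.1956]
orientation: [-3.111, -0.431, 0.002]
ft_force: [1.6, -0.2, -0.4]
gripper_width: 0.0501
finger_force: 0.0
t: 17.0
tool_pos: [0.4509, -0.1704, 0.2145]
orientation: [-3.112, -0.427, 0.0]
ft_force: [0.1, 0.7, -0.7]
gripper_width: 0.0502
finger_force: 0.0
0.054 [230. 201.] [638. 326.]
0.06 [230. 195.] [637. 325.]
0.096 [231. 156.] [633. 321.]
```

View pics/p7.png

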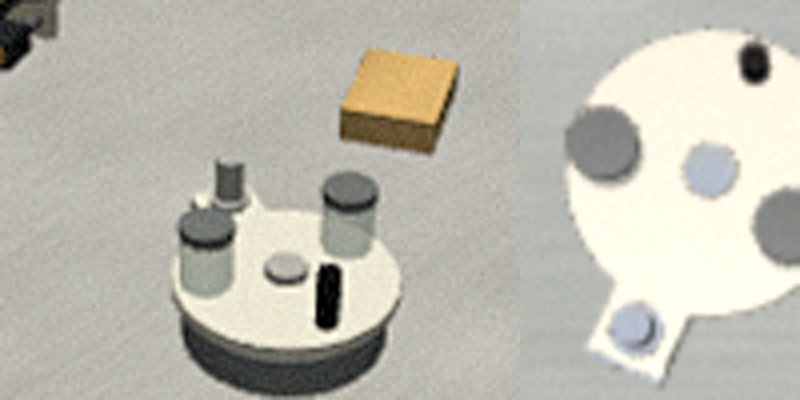

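The head is at (230,158) in the scene view against a predicted (231,156), and the collar sits on the tab at (231,203). The top view agrees at (635,325). The pin is home and upright, the bystanders are untouched and the gripper is clear.

```bash
python3 -c "
from workcell import ctrl
print(ctrl.hand_in())"
```

```text
the job is handed in; nothing more can be done
None
```

I handed the job in at about 17 s: the turntable is aligned with the lug, the pin is through both holes with its collar on the tab, the gripper is clear and the bystanders were not touched; the hand-in call gave no pass or fail result.

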